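# Lock a servo bracket home past a spring plunger

### The arm

A 6-joint arm with a two-finger parallel gripper is mounted at the origin on the work surface. World frame = base frame: x ahead of the robot, y to its left, z up, the work surface at z = 0. Lengths are in m, angles in rad, forces in N, time in s.
With the tool pointing down it reaches from about 0.3 to 0.825 m from the base axis. Payload 5.4 kg.
Tool frame: the origin (TCP) lies at the very end of the fingers, on their centre line; the grasp point (between the pads) lies 19 mm behind it; z points along the fingers, x is the direction in which the jaws open and shut, and the axes are right-handed (so a half turn about z gives the same grasp; the last joint's range is limited). The gripper opens to 92 mm and grips with 3 to 60 N. Pads are 20 mm wide; open, the fingers measure 128 mm over their backs; the gripper's body (75 mm by 189 mm) begins 69 mm behind the grasp point.
Start: joints at [-1.458, 0.158, 1.597, -0, 1.386, -0.21], TCP at [0.182, -0.545, 0.186] pointing down, gripper open.
Joint ranges: [-2.91, 2.91], [-0.94, 2.29], [0.18, 2.7], [-1.29, 4.43], [0.17, 2.64], [-3, 3]. Speed limits (rad/s): [2.57, 2.57, 3.14, 3.14, 3.14, 3.14].

### API

Orientations are given as a rotation vector (axis times angle).
In Python, from workcell import bot gives the robot as it stands. Calls block until the motion is done:
- bot.goto(position, orientation): joint-space move of the TCP to a pose.
- bot.line_to(position, rot=None, max_speed=0.15): straight line of the TCP; rot=None keeps the orientation; max_speed is the mean speed in m/s.
- bot.set_joints(angles): joint-space move.
- bot.set_gripper(opening, newtons=None): opening from 0.0 (shut) to 1.0 (fully open); newtons is the grip in N (None keeps the last); returns when the fingers have stopped.
- bot.hold(seconds).
- bot.inverse_kinematics(position, orientation): joint angles nearest the present ones, or None.
- bot.read_camera(name): name is "side" or "top" or "wrist"; returns a dict with "pixels" (420x560x3 uint8, blue, green, red), "fx", "fy", "cx", "cy" (pixels), "R" (3x3) and "t" (3): a world point X has camera coordinates R X + t. Camera axes: x right, y down, z forward; pixel columns grow to the right and rows downward; lengths in m; the calibration is good to about 2 mm. A picture is of the moment at which its call begins. There is no depth.
A pose or a line that the arm cannot do raises bot.MotionError and nothing moves.
- bot.job_done(): hands the job in, once; it reports no verdict.
Readings, each from a call of its own:
- bot.current_clock(): time.
- bot.current_joints(): joint angles.
- bot.current_joint_vel(): joint speeds.
- bot.current_effort(): joint torques, N m.
- bot.current_ee_pos(): TCP position.
- bot.current_tool_rot(): TCP orientation.
- bot.current_contact_force(): force on the tool from outside, world axes, zero at the start.
- bot.current_ft_torque(): the same for the moment, N m.
- bot.current_opening(): opening from 0.0 (shut) to 1.0 (fully open).
Only numpy, scipy, OpenCV 4.12 (cv2) and the standard library are available. Lean on these libraries where they do the work, as an engineer would, in place of code of your own. Each camera call takes 0.05 s, during which the arm holds its last target.

### The job

Press the chassis rail's spring-loaded plate fully down with the fingertips, behind the servo bracket, and keep it held down while the same fingers push the bracket along the rail, over the two sunken lock pins, until it is fully home against the end stop. Only then lift the fingers off, so that the plate springs up and the pins lock behind the bracket, and move clear. Press and push only: do not lift the bracket, and leave the canister, the tilt sensor and the knob set alone.

Things in the scene. Friction and masses are not known exactly. Their poses are not given: they have to be found in the camera images.
- rail: Rust-red aluminium chassis rail, a fixed channel 280 mm long (its y), 112 mm wide (its x), 41 mm high. Origin: centre of its underside, on the counter; +y is the way the bracket slides. The bracket rides at z = 30 mm on two floor strips (|x| 32 to 56 mm) under side lips 90 mm apart that keep it from lifting (1.5 mm play). Between the strips is a trough 64 mm wide with the press plate in it.
- stop_face (a point): Middle of the end stop's face that the bracket comes to rest against, at rail y = +122 mm, z = 40 mm. The stop is an aluminium bar across the rail's +y end, 90 mm wide, top at z = 50 mm. Axes as the rail's. The rail's other end is open.
- press_point (a point): Flat aluminium spring plate, 60 mm wide in the trough; runs under the bracket; four dark lines near its open (-y) end. This point: on its top face, centre line, rail y = -95 mm; axes as the rail's. Top reaches 27 mm behind to 178 mm ahead of it. Released, its top is 27 mm above the counter (3 mm below the bracket's underside). Moves straight down 12 mm to a hard stop. Press it anywhere.
- pin_line (a point): Point midway between the tops of the plate's two upright steel lock pins (10 mm in diameter, 38.5 mm either side of the centre line, rail y = +48 mm), which come up through the floor strips. Released, pin tops are 10 mm above the plate's top and block the bracket; it passes only with the plate more than 7 mm down (best fully down). Fingers on the plate pass between the pins.
- bracket: Slate-grey plastic servo bracket, about 120 g, loose under the rail's lips. Base 100 mm wide (x), 64 mm long (y), 6 mm thick; upright back plate and front window frame, 38 mm high in all. Origin: centre of its underside; axes as the rail's. Starts with its front edge 5 to 45 mm short of the pins. Home, its origin is at rail y = +90 mm, its rear edge 5 mm past the pins.
- push_face (a point): On the rear (-y) face of the bracket's upright back plate, where to push: plate 56 mm wide, flush with the base's rear edge, 32 mm behind the bracket's origin; this point is 20 mm above the bracket's underside. Axes as the rail's.
- plunger (a joint): Travel of the press plate and its pins: 0 released (up), 0.012 m fully down. A spring pushes it up with about 3 N at the top and 5 N fully down.
- canister: Bystander: screw-top canister of tinted amber plastic with black cap, 60 mm in diameter, 64 mm high, standing beside the rail. Origin: centre of its underside.
- tilt_sensor: Bystander: upright chrome tilt sensor cylinder, 22 mm in diameter with a 28 mm foot, 46 mm high. Origin: centre of its underside.
- knob_set: Bystander: grey tray 60 x 84 mm with six white ceramic potentiometer knobs, 25 mm high. Origin: centre of its underside.
Not all that is in view belongs to the job. There is more than one size of the bracket; the job needs the middle-sized.

How it is judged:
On the way, in this order (a step that is already met when the one before it is completed fails the run):
1. the fingers hold the press plate down (more than 8 mm of its 12 mm) while the bracket is still before the pins (value of joint plunger above 0.008 m and contact force between the fingers and plunger above 0.5 N and y of bracket in the frame of rail below 0.015 m), for 0.2 s.
2. the bracket is home against the end stop (within 3 mm) with the fingers still holding the plate down (value of joint plunger above 0.008 m and contact force between the fingers and plunger above 0.5 N and y of bracket in the frame of rail above 0.087 m), for 0.1 s.
At the end, for the whole second after the job is handed in: The bracket rests flat in the rail, at the end stop within 3.5 mm, and the plunger is released and up within 1.5 mm, so that the pins stand behind the bracket (value of joint plunger below 0.0015 m and y of bracket in the frame of rail between 0.0865 and 0.094 m and x of bracket in the frame of rail between -0.006 and 0.006 m and z of bracket in the frame of rail below 0.033 m and angle between bracket's own z axis and vertical below 0.06 rad and linear speed of bracket below 0.01 m/s); the robot touches nothing.
It fails at once if the plate is let go while the bracket is over the pins (the pins push up against the bracket) (y of bracket in the frame of rail between 0.018 and 0.078 m and contact force between plunger and bracket above 2 N).
It fails at once if the bracket is lifted (z of bracket in the frame of rail above 0.036 m).
It fails at once if the canister is moved by more than 15 mm (distance of canister from where it was at the start of the episode above 0.015 m).
It fails at once if the tilt sensor is moved by more than 15 mm (distance of tilt_sensor from where it was at the start of the episode above 0.015 m).
It fails at once if the knob set is moved by more than 15 mm (distance of knob_set from where it was at the start of the episode above 0.015 m).
It also fails if it takes over 42 s, if anything falls off the work surface, if the arm or the gripper's body presses on something with over 40 N, if the wrist force passes 120 N, or if a joint passes its speed limit or range.

## Working session

There is one attempt and no reset: what is moved stays moved. The work goes in short steps, each a Python script; the robot and the scene stay as the last script left them, time stands still between calls to the robot, and variables do not carry over. Pictures are saved under pics/ and viewed, and the job is handed in when it is done.

```bash
mkdir -p pics; ls; python3 - <<'E'
from workcell import bot
import cv2
for n in ["side","top","wrist"]:
    c=bot.read_camera(n); cv2.imwrite(f"pics/{n}0.png",c["pixels"]); print(n,c["fx"],c["fy"],c["cx"],c["cy"],c["R"],c["t"])
print(bot.current_clock(),bot.current_tool_rot(),bot.current_opening())
E
```

```text
pics
side 446.95437285248704 446.95437285248704 279.757840073686 208.20515378790174 [[-0.93356697 -0.35802603 -0.01643395]
 [-0.27036891  0.73361558 -0.62346519]
 [ 0.23527297 -0.57760328 -0.78167838]] [0.52579822 0.17935112 0.56948484]
top 456.2394782475539 456.2394782475539 277.473912269225 214.43841727917302 [[-0.0122741  -0.99916233 -0.03903814]
 [-0.99936396  0.01356512 -0.0329798 ]
 [ 0.03348173  0.03860852 -0.99869332]] [0.04458505 0.55718454 0.75823085]
wrist 299.94044612320437 299.94044612320437 280.2122979340851 207.6008273105889 [[ 0.31709652 -0.94839245 -0.00124698]
 [-0.91784307 -0.30721279  0.25136506]
 [-0.23877581 -0.07856246 -0.96789155]] [-0.5730053  -0.0282596   0.38969823]
0.15 [-2.54874694e+00  1.83495488e+00  1.47580231e-03] 1.0035004824180744
```

View pics/top0.png

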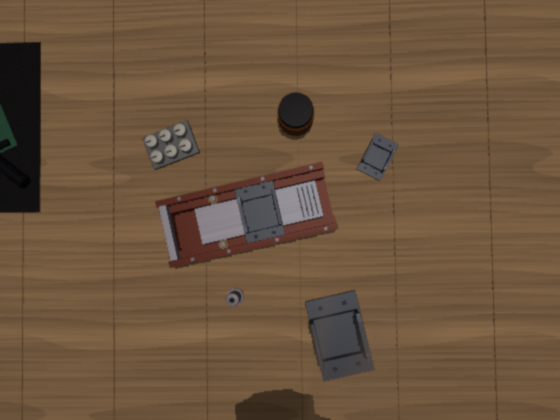

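View pics/side0.png

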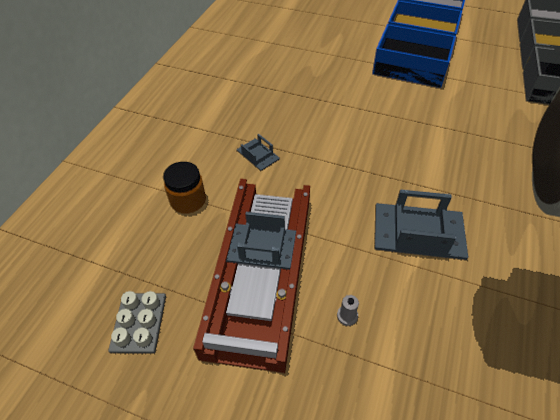

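```bash
cat > h.py <<'E'
import numpy as np, cv2
def ray(c,u,v,z):
    d=c["R"].T@np.array([(u-c["cx"])/c["fx"],(v-c["cy"])/c["fy"],1.0]); o=-c["R"].T@c["t"]
    return o+d*(z-o[2])/d[2]
def proj(c,X):
    p=c["R"]@np.asarray(X)+c["t"]; return np.array([c["fx"]*p[0]/p[2]+c["cx"],c["fy"]*p[1]/p[2]+c["cy"]])
E
python3 - <<'E'
from workcell import bot
from h import *
c=bot.read_camera("top"); im=c["pixels"]
hsv=cv2.cvtColor(im,cv2.COLOR_BGR2HSV)
m=(((hsv[...,0]<8)|(hsv[...,0]>172))&(hsv[...,1]>120)&(hsv[...,2]>40)).astype(np.uint8)*255
m[:155]=0;m[275:]=0;m[:,:145]=0;m[:,345:]=0
m=cv2.morphologyEx(m,cv2.MORPH_OPEN,np.ones((2,2)))
pts=cv2.findNonZero(m); r=cv2.minAreaRect(pts); b=cv2.boxPoints(r); print(r,b)
B=np.array([ray(c,*p,0.041) for p in b]); print(B); print([np.linalg.norm(B[i]-B[(i+1)%4]) for i in range(4)], B.mean(0))
v=im.copy(); v[m>0]=(0,255,0)
out=np.vstack([cv2.resize(x[155:275,145:345],(800,480),interpolation=cv2.INTER_CUBIC)[:,:] for x in (im,)])
cv2.imwrite("pics/crop1.png",out)
cv2.imwrite("pics/mask1.png",cv2.resize(v[155:275,145:345],(800,480)))
s=bot.read_camera("side"); cv2.imwrite("pics/scrop1.png",cv2.resize(s["pixels"][170:380,180:330],(428,600),interpolation=cv2.INTER_CUBIC))
E
```

```text
((246.83248901367188, 215.7939910888672), (68.38914489746094, 171.2119903564453), 76.6512680053711) [[155.64456 202.28773]
 [322.23093 162.75877]
 [338.02042 229.30025]
 [171.43405 268.82922]]
[[ 0.57925274  0.23521153  0.041     ]
 [ 0.63924473 -0.037217    0.041     ]
 [ 0.53147683 -0.0608289   0.041     ]
 [ 0.47062067  0.20963947  0.041     ]]
[np.float64(0.2789558121165292), np.float64(0.11032425677803501), np.float64(0.2772302433466175), np.float64(0.11160132907715423)] [0.55514874 0.08670128 0.041     ]
```

View pics/crop1.png

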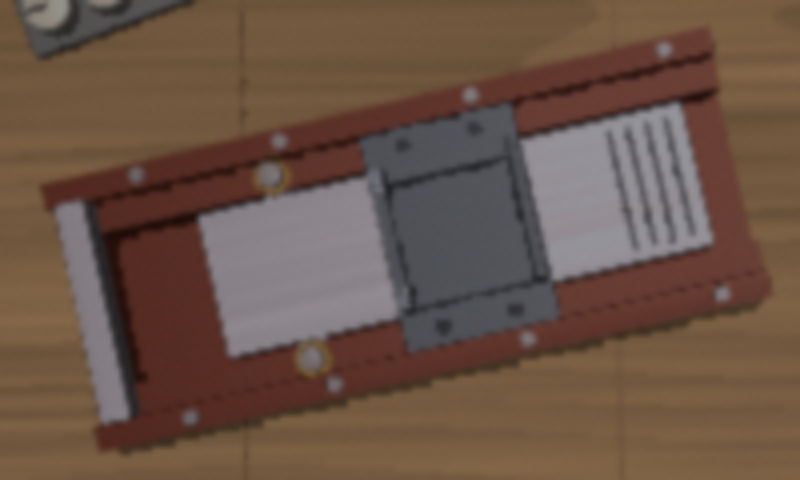

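View pics/mask1.png

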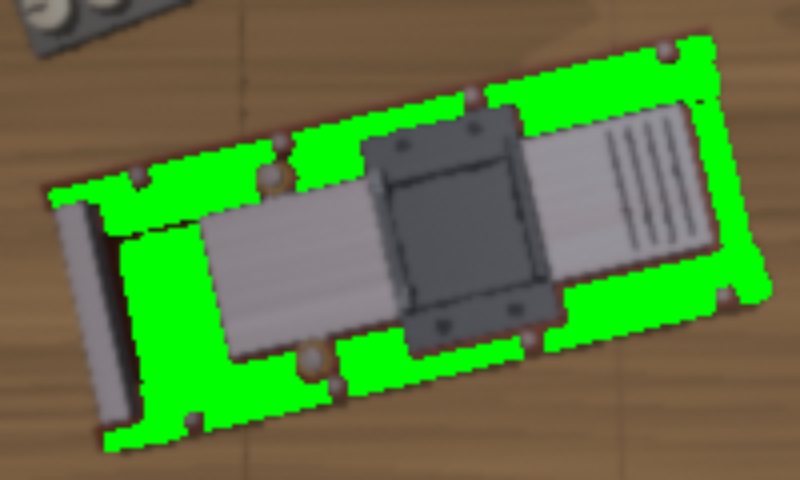

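View pics/scrop1.png

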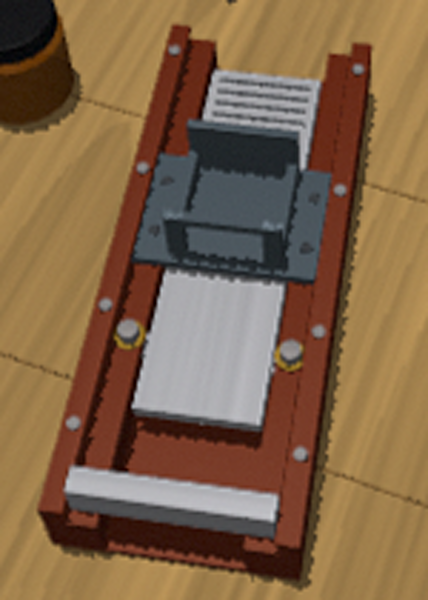

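```bash
python3 - <<'E'
from workcell import bot
from h import *
t=bot.read_camera("top"); s=bot.read_camera("side")
T=lambda x,y:(x/4+145-.5,y/4+155-.5); S=lambda x,y:(x/2.8533+180-.5,y/2.857+170-.5)
def tri(a,b):
    A=[]
    for c,(u,v) in((t,a),(s,b)):
        x=(u-c["cx"])/c["fx"];y=(v-c["cy"])/c["fy"];P=np.c_[c["R"],c["t"]]
        A+= [x*P[2]-P[0],y*P[2]-P[1]]
    A=np.array(A); return np.linalg.lstsq(A[:,:3],-A[:,3],rcond=None)[0]
q={"pinR":((271,176),(128,331)),"pinL":((312,358),(291,352)),
"sR1":((137,175),(72,423)),"sR2":((279,141),(105,304)),"sR3":((471,95),(142,168)),"sR4":((664,49),(175,49)),
"sL1":((190,417),(300,454)),"sL2":((335,383),(318,331)),"sL3":((528,339),(340,189)),"sL4":((722,294),(358,69))}
for k,(a,b) in q.items():
    print(k,tri(T(*a),S(*b)).round(4),ray(t,*T(*a),.041).round(4),ray(s,*S(*b),.041).round(4))
sc=[np.mean([ray(t,*T(*q[k][0]),.042),ray(s,*S(*q[k][1]),.042)],0) for k in q if k[0]=="s"]
sc=np.array(sc); R,L=sc[:4],sc[4:]
cen=np.array([np.polyfit(range(2),[0,1],1)[0]])
mid=(R+L)/2; d=mid[0]-mid[3]; print("lip width",np.linalg.norm(R-L,axis=1), "yaw dir",np.degrees(np.arctan2(d[1],d[0])),[np.degrees(np.arctan2(*(g[0]-g[3])[1::-1])) for g in (R,L)],"mid",mid.mean(0))
cor=np.array([ray(t,*T(*p),.041) for p in ((41,187),(710,28),(771,290),(98,450))]);print(cor.round(4),cor.mean(0),np.linalg.norm(cor-np.roll(cor,1,0),axis=1))
E
```

```text
pinR [0.5854 0.1432 0.0374] [0.5841 0.1421 0.041 ] [0.5853 0.1452 0.041 ]
pinL [0.5106 0.1268 0.0373] [0.51   0.1259 0.041 ] [0.5107 0.1289 0.041 ]
sR1 [0.5861 0.1965 0.0454] [0.5853 0.1971 0.041 ] [0.5889 0.1952 0.041 ]
sR2 [0.5988 0.1382 0.0461] [0.5983 0.1387 0.041 ] [0.6016 0.1361 0.041 ]
sR3 [0.6162 0.0603 0.0448] [0.6158 0.0602 0.041 ] [0.6187 0.0582 0.041 ]
sR4 [ 0.6331 -0.0178  0.0458] [ 0.6331 -0.0182  0.041 ] [ 0.6359 -0.0213  0.041 ]
sL1 [0.4878 0.175  0.046 ] [0.4866 0.1759 0.041 ] [0.4896 0.1733 0.041 ]
sL2 [0.501  0.1163 0.0454] [0.4998 0.1166 0.041 ] [0.5028 0.1144 0.041 ]
sL3 [0.5178 0.0384 0.0459] [0.5167 0.0382 0.041 ] [0.5199 0.0355 0.041 ]
sL4 [ 0.535  -0.0394  0.045 ] [ 0.5338 -0.04    0.041 ] [ 0.5371 -0.0422  0.041 ]
lip width [0.10115679 0.10089587 0.10128631 0.10114718] yaw dir 102.38564624492427 [np.float64(102.38434544410465), np.float64(102.38694796454236)] mid [0.56007121 0.08259309 0.042     ]
[[ 0.581   0.2367  0.041 ]
 [ 0.6413 -0.0369  0.041 ]
 [ 0.5352 -0.0597  0.041 ]
 [ 0.4736  0.2136  0.041 ]] [0.55776776 0.08844253 0.041     ] [0.10980425 0.28013287 0.10852761 0.28012783]
```

```bash
cat >> h.py <<'E'
from scipy.spatial.transform import Rotation as Ro
O=np.array([0.5582,0.0882,0]); yaw=np.radians(102.39)
U=np.array([np.cos(yaw),np.sin(yaw),0]); X=np.array([U[1],-U[0],0])
def W(x,y,z): return O+x*X+y*U+np.array([0,0,z])
def loc(p): d=np.asarray(p)-O; return np.array([d@X,d@U,d[2]])
def rot(s=1):
    x=s*X; z=np.array([0,0,-1.]); return Ro.from_matrix(np.c_[x,np.cross(z,x),z]).as_rotvec()
E
python3 - <<'E'
from workcell import bot
from h import *
t=bot.read_camera("top"); s=bot.read_camera("side")
T=lambda x,y:(x/4+145-.5,y/4+155-.5); S=lambda x,y:(x/2.8533+180-.5,y/2.857+170-.5)
for p in ((517,103),(558,317),(361,140),(407,352)): print("br top",loc(ray(t,*T(*p),.036)).round(4))
for p in ((133,262),(315,280)): print("br side front",loc(ray(s,*S(*p),.036)).round(4))
for p in ((158,152),(331,172)): print("br side rear",loc(ray(s,*S(*p),.036)).round(4))
bot.set_gripper(0.0,20)
print(bot.current_opening())
for g in (1,-1):
  for y in(-.09,.05): print(g,bot.inverse_kinematics(W(0,y,.015),rot(g)))
E
```

```text
br top [ 0.0433 -0.0571  0.036 ]
br top [-0.0454 -0.0535  0.036 ]
br top [0.0433 0.0085 0.036 ]
br top [-0.0454  0.0096  0.036 ]
br side front [0.046 0.01  0.036]
br side front [-0.043   0.0077  0.036 ]
br side rear [ 0.048  -0.0569  0.036 ]
br side rear [-0.0425 -0.0566  0.036 ]
0.004671777692400059
1 [-0.20862357  0.35576866  1.72204984  0.          1.06377416 -0.42486986]
1 [ 0.03118268  0.32603594  1.76071412  0.          1.0548426  -0.18506362]
-1 [-0.20862357  0.35576866  1.72204984  0.          1.06377416  2.71672279]
-1 [ 3.11826773e-02  3.26035935e-01  1.76071412e+00 -4.44089210e-16
  1.05484260e+00  2.95652904e+00]
```

```bash
python3 - <<'E'
from workcell import bot
from h import *
bot.goto(W(0,-.087,.15),rot(1))
bot.line_to(W(0,-.087,.045),max_speed=.15)
print(bot.current_clock(),loc(bot.current_ee_pos()).round(4),bot.current_contact_force())
for n in("side","wrist","top"):
    c=bot.read_camera(n); cv2.imwrite(f"pics/{n}2.png",c["pixels"])
E
python3 -c "
import cv2,numpy as np
a=cv2.resize(cv2.imread('pics/side2.png')[140:380,150:350],(500,600),interpolation=2);b=cv2.imread('pics/wrist2.png')
b=cv2.resize(b,(300,225));cv2.imwrite('pics/c2.png',np.hstack([a,cv2.copyMakeBorder(b,0,375,0,0,0)]))"
```

```text
5.0583 [ 0.0008 -0.0875  0.046 ] [ 0.53618018 -0.57269473 -0.39275585]
```

View pics/c2.png

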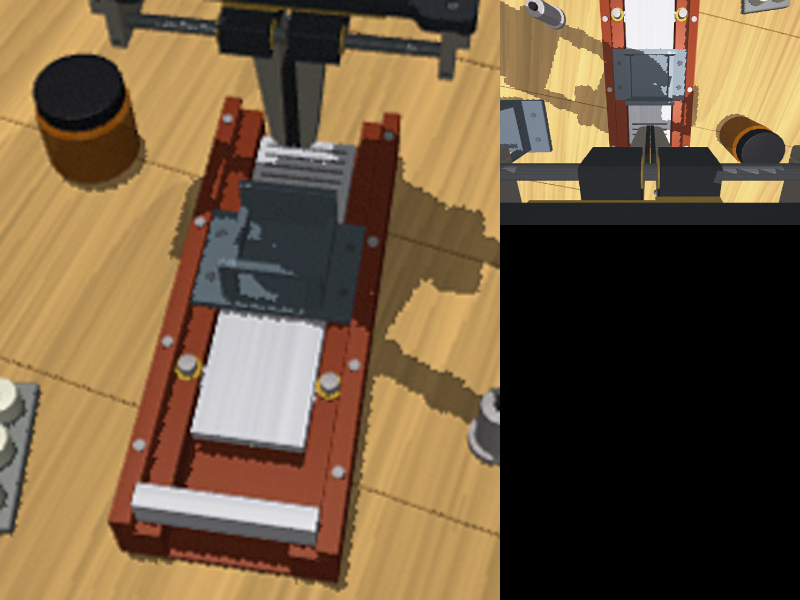

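The fingers (about (290,140) in the crop) are shut, centred over the plate behind the bracket, which sits before both pins at (187,365) and (329,383). Next I press.

```bash
python3 - <<'E'
from workcell import bot
from h import *
for z in(.028,.024,.019,.016,.0145,.0135,.0125,.0115,.0105):
    bot.line_to(W(0,-.087,z),max_speed=.04)
    f=bot.current_contact_force(); print(z,loc(bot.current_ee_pos()).round(4),f.round(2) if hasattr(f,'round') else f)
    if f[2]>15: break
bot.hold(.3)
print(bot.current_clock(),loc(bot.current_ee_pos()).round(4),bot.current_contact_force())
c=bot.read_camera("side"); cv2.imwrite("pics/c3.png",cv2.resize(c["pixels"][140:380,150:350],(500,600),interpolation=2))
E
```

```text
0.028 [-0.0002 -0.0869  0.0277] [ 0.28  0.11 -0.02]
0.024 [-0.0002 -0.0869  0.0238] [ 0.38 -0.16 -0.19]
0.019 [-0.0003 -0.0869  0.0186] [ 0.01 -0.06 -0.26]
0.016 [-0.0002 -0.0869  0.0158] [-0.04  1.03  0.97]
0.0145 [-0.     -0.087   0.0144] [-0.18 -0.29  0.43]
0.0135 [-0.     -0.087   0.0135] [-0.09 -0.57 -0.44]
0.0125 [-0.0001 -0.087   0.0124] [-0.07 -0.47  0.17]
0.0115 [-0.0001 -0.087   0.0114] [ 0.37 -0.02  0.48]
0.0105 [-0.0001 -0.087   0.0104] [-0.16  0.13 -0.21]
8.1083 [ 0.0001 -0.087   0.0105] [-0.66108386  0.51343071  0.19595878]
```

View pics/c3.png

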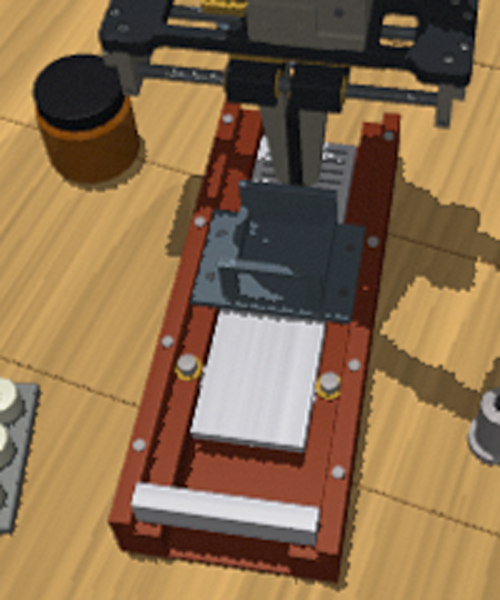

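The plate has not moved and there is no force even at a reported z of 10 mm. I'll compare the fingertip's seen position with the reported TCP.

```bash
python3 - <<'E'
from workcell import bot
from h import *
p=bot.current_ee_pos(); print(p, bot.current_joints(), bot.current_tool_rot(), bot.current_effort())
outs=[]
for n,w in(("side",None),("top",None)):
    c=bot.read_camera(n); v=c["pixels"].copy()
    u=proj(c,p); print(n,u, proj(c,W(0,-.0875,.046)))
    u=u.astype(int)
    big=cv2.resize(v[max(0,u[1]-50):u[1]+50,u[0]-65:u[0]+65],(520,400),interpolation=2)
    cv2.circle(big,(260,200),4,(0,0,255),1)
    outs.append(big)
cv2.imwrite("pics/tip.png",cv2.resize(np.hstack(outs),(800,308)))
c=bot.read_camera("wrist"); v=c["pixels"];print("wrist",proj(c,p)); cv2.circle(v,tuple(proj(c,p).astype(int)),4,(0,0,255),1); cv2.imwrite("pics/wr.png",v[150:420,150:420])
cv2.imwrite("pics/wr.png",cv2.resize(v[180:420,150:420],(675,600)))
E
```

```text
[0.57685835 0.00324526 0.01050014] [-2.03754326e-01  3.61164162e-01  1.72543572e+00  1.28663483e-05
  1.05502243e+00 -4.19997073e-01] [-3.12322900e+00 -3.38999849e-01  3.89550890e-05] [-5.70921438e-04 -4.16423213e+01 -2.74897653e+01  5.51590940e-02
  4.48760740e-02  7.90185112e-06]
side [270.70963817 220.56392036] [269.99646363 205.98564809]
top [297.60559572 202.77696467] [298.03255456 201.40506371]
wrist [280.52772489 235.29940324]
```

View pics/tip.png

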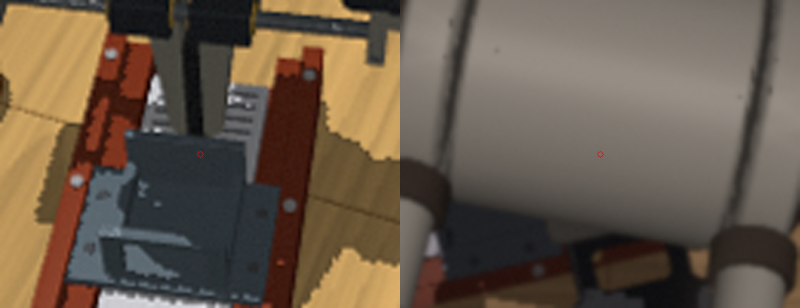

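View pics/wr.png

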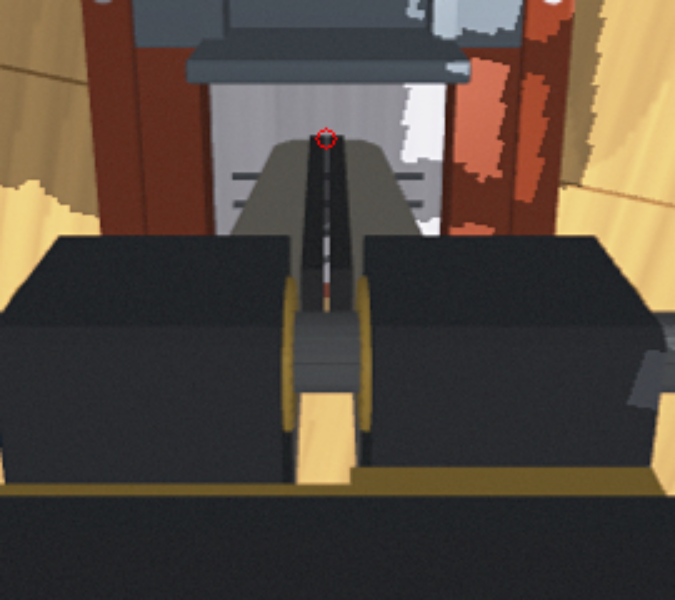

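In the side view the tip sits about 8 px (roughly 19 mm) above its projected position. The reported TCP therefore seems to lie below the true fingertip, so I'll go further down in small force-guided steps.

```bash
python3 - <<'E'
from workcell import bot
from h import *
z=.0105
while z>-.012:
    z-=.0015
    bot.line_to(W(0,-.087,z),max_speed=.03)
    f=bot.current_contact_force(); print(round(z,4),loc(bot.current_ee_pos()).round(4),np.round(f,2))
    if f[2]>14: break
bot.hold(.1)
print(bot.current_clock(),np.round(bot.current_contact_force(),2))
c=bot.read_camera("side"); cv2.imwrite("pics/c4.png",cv2.resize(c["pixels"][140:380,150:350],(500,600),interpolation=2))
c=bot.read_camera("wrist"); cv2.imwrite("pics/w4.png",c["pixels"])
E
```

```text
0.009 [-0.0002 -0.0869  0.0088] [ 0.13 -0.47  0.45]
0.0075 [-0.0001 -0.0869  0.0074] [-0.01 -0.39 -0.17]
0.006 [-0.0001 -0.0869  0.0059] [-0.24  0.1  -0.5 ]
0.0045 [-0.0001 -0.087   0.0044] [-0.01  0.03 -0.45]
0.003 [-0.0001 -0.0869  0.0028] [-0.3   0.33  0.03]
0.0015 [-0.0001 -0.087   0.0013] [ 0.31 -0.84  0.15]
0.0 [-0.0001 -0.0869 -0.0001] [ 0.05 -0.13 -0.51]
-0.0015 [ 0.0003 -0.0871 -0.0013] [ 0.07 -0.21  1.42]
-0.003 [ 0.0003 -0.0871 -0.0027] [-0.24 -0.35  3.59]
-0.0045 [ 0.0003 -0.0871 -0.0044] [-0.8   0.37  3.43]
-0.006 [ 0.0003 -0.0871 -0.0059] [ 1.06 -0.62  3.86]
-0.0075 [ 0.0003 -0.0871 -0.0074] [ 1.01 -0.22  2.8 ]
-0.009 [ 0.0002 -0.0871 -0.0089] [ 1.12 -0.52  4.33]
-0.0105 [ 0.0003 -0.0871 -0.0104] [1.68 0.73 4.53]
-0.012 [ 0.0003 -0.0871 -0.0119] [ 1.45 -0.17  4.35]
-0.0135 [ 0.0003 -0.0871 -0.0133] [2.58 0.72 3.97]
12.4083 [2.26 0.6  5.12]
```

View pics/c4.png

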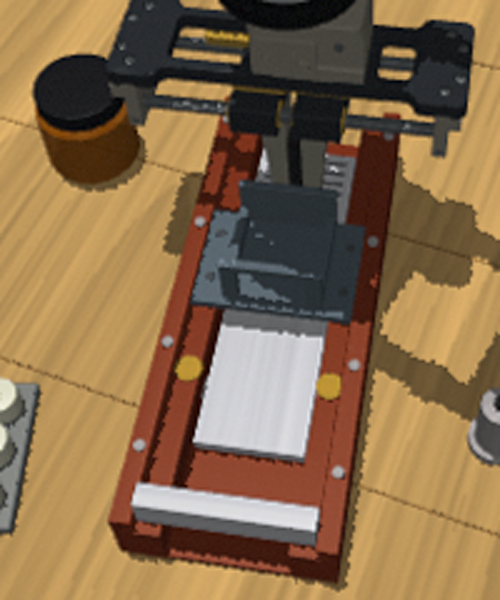

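```bash
python3 - <<'E'
from workcell import bot
from h import *
t=bot.read_camera("top"); print("canister",loc(ray(t,296.5,109,.064)), "knobs",loc(ray(t,171,145,.025)))
s=bot.read_camera("side"); p=bot.current_ee_pos()
print(proj(s,p), proj(s,p+[0,0,.028]), [proj(s,p+[0,0,.088]+a*X).round(0) for a in (-.095,.095)],[proj(s,p+[0,0,.116]+a*X).round(0) for a in (-.095,.095)])
cv2.imwrite("pics/s5.png",cv2.resize(s["pixels"][80:260,140:380],(800,600),interpolation=2))
E
```

```text
canister [ 0.14141759 -0.11802752  0.064     ] knobs [0.14200343 0.0974235  0.025     ]
[271.05465464 229.45657397] [270.48214131 218.85274201] [array([335., 201.]), array([205., 187.])] [array([337., 188.]), array([202., 174.])]
```

View pics/s5.png

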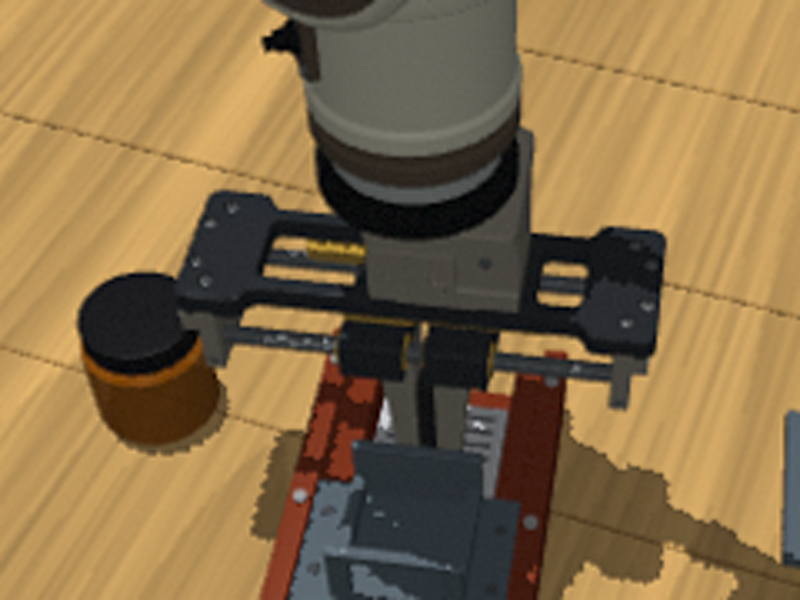

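View pics/w4.png

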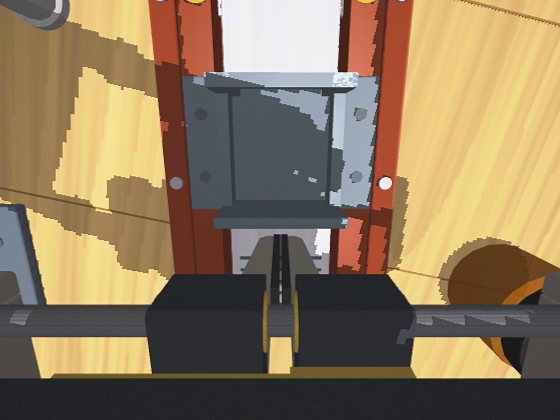

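```bash
cat > push.py <<'E'
from workcell import bot
from h import *
import sys
def st(tag=""):
    f=np.array(bot.current_contact_force()); l=loc(bot.current_ee_pos())
    print(tag,round(bot.current_clock(),2),l.round(4),"fx %.1f fy %.1f fz %.1f"%(f@X,f@U,f[2])); return f@U,f[2],l
E
python3 - <<'E'
from push import *
z=-.0135
for i in range(4):
    z-=.001
    bot.line_to(W(0,-.087,z),max_speed=.03); fy,fz,l=st("press")
    if fz>12: break
y=-.087
while y<-.03:
    y+=.008
    bot.line_to(W(0,y,z),max_speed=.05); fy,fz,l=st()
    if abs(fy)>15 or fz<2: print("STOP"); break
print(z)
c=bot.read_camera("side"); cv2.imwrite("pics/c6.png",cv2.resize(c["pixels"][140:380,150:350],(500,600),interpolation=2))
E
```

```text
press 12.86 [ 0.0003 -0.0871 -0.0134] fx -1.1 fy 0.2 fz 12.7
 13.17 [ 0.0007 -0.0803 -0.0133] fx 0.1 fy -2.7 fz 9.4
 13.47 [ 0.0008 -0.0724 -0.0134] fx 0.0 fy -4.1 fz 8.8
 13.78 [ 0.0009 -0.0645 -0.0134] fx 0.2 fy -4.6 fz 8.9
 14.09 [ 0.0009 -0.0565 -0.0133] fx 0.4 fy -4.0 fz 7.9
 14.4 [ 0.0009 -0.0485 -0.0134] fx 0.3 fy -2.6 fz 9.2
 14.71 [ 0.0009 -0.0405 -0.0134] fx -0.2 fy -3.6 fz 9.2
 15.02 [ 0.0009 -0.0325 -0.0133] fx 0.5 fy -5.0 fz 10.1
 15.32 [ 0.0009 -0.0245 -0.0134] fx -0.1 fy -4.0 fz 8.7
-0.014499999999999999
```

View pics/c6.png

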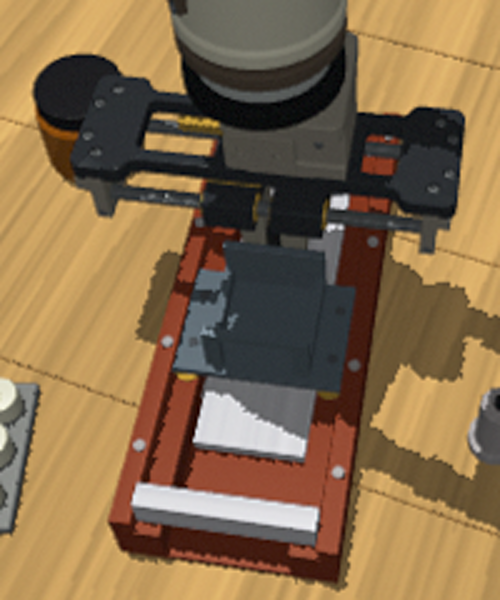

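The plate is on its hard stop with the pins sunk (gold rings at (187,376) and (328,394)). The bracket is moving, with its front edge just reaching the pins. I'll keep pushing to the stop.

```bash
python3 - <<'E'
from push import *
z=-.0148; y=-.023
while y<.075:
    y+=.008 if y<.034 else .002
    bot.line_to(W(0,y,z),max_speed=.045 if y<.034 else .02); fy,fz,l=st()
    if fy<-14 or fz<2.5: print("STOP"); break
bot.hold(.15); st("end"); print(y)
c=bot.read_camera("side"); cv2.imwrite("pics/c7.png",cv2.resize(c["pixels"][140:380,150:350],(500,600),interpolation=2))
E
```

```text
15.7 [ 0.0012 -0.0169 -0.0134] fx 0.6 fy -4.9 fz 10.0
 16.02 [ 0.0013 -0.0089 -0.0134] fx -0.6 fy -5.6 fz 9.5
 16.35 [ 0.0012 -0.0009 -0.0134] fx 0.6 fy -5.7 fz 9.7
 16.68 [ 0.0012  0.0072 -0.0135] fx 0.6 fy -5.8 fz 9.2
 17.0 [ 0.0013  0.0152 -0.0134] fx 0.2 fy -5.4 fz 9.8
 17.32 [ 0.0012  0.0232 -0.0135] fx 0.8 fy -5.9 fz 10.1
 17.65 [ 0.0012  0.0312 -0.0135] fx 0.8 fy -5.8 fz 10.5
 18.2 [ 0.0012  0.0387 -0.0135] fx 0.3 fy -7.4 fz 9.5
 18.45 [ 0.0012  0.0406 -0.0135] fx 1.0 fy -7.5 fz 10.3
 18.7 [ 0.0013  0.0426 -0.0134] fx 0.0 fy -7.5 fz 9.8
 18.95 [ 0.0012  0.0446 -0.0135] fx 0.9 fy -7.4 fz 9.5
 19.2 [ 0.0012  0.0458 -0.0134] fx -0.3 fy -10.7 fz 9.5
 19.45 [ 0.0012  0.0458 -0.0131] fx -2.5 fy -18.6 fz 11.8
STOP
end 19.6 [ 0.0012  0.0459 -0.0131] fx -1.8 fy -17.9 fz 12.6
0.05100000000000001
```

View pics/c7.png

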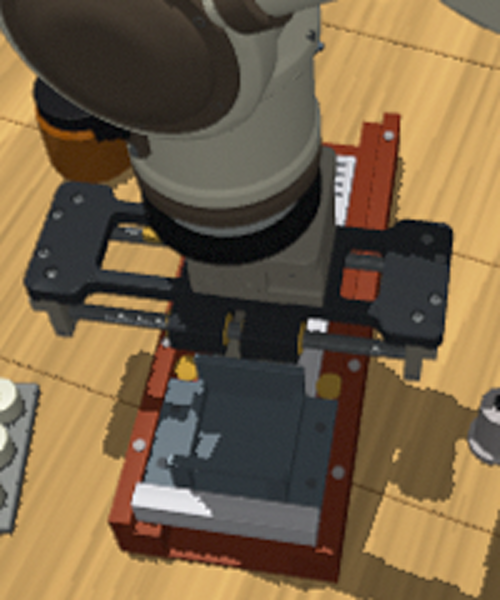

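The force jumped to 18 N with motion halted at y = 45.9 mm. The bracket is against the stop at about (225,500), and both pin holes at (187,368) and (328,386) are behind it. I'll ease off slightly, lift and check.

```bash
python3 - <<'E'
from push import *
bot.line_to(W(0.001,.0425,-.0148),max_speed=.02); st("eased")
bot.line_to(W(0.001,.0415,.01),max_speed=.06); st("up")
bot.line_to(W(0.001,.03,.1),max_speed=.15); st("clear")
bot.goto(W(-.0,-.2,.2),rot(1)); st("away")
s=bot.read_camera("side"); t=bot.read_camera("top")
a=cv2.resize(s["pixels"][170:380,180:330],(428,600),interpolation=2); b=cv2.resize(t["pixels"][155:275,145:270],(370,355),interpolation=2)
cv2.imwrite("pics/c8.png",np.hstack([a,cv2.copyMakeBorder(b,0,245,0,0,0)])); cv2.imwrite("pics/top8.png",t["pixels"])
E
```

```text
eased 20.23 [ 0.0012  0.045  -0.0136] fx -2.1 fy 8.1 fz 13.5
up 20.79 [0.0002 0.0413 0.0095] fx 0.1 fy 0.5 fz 0.2
clear 21.55 [0.0001 0.0302 0.0989] fx 0.0 fy 0.4 fz -1.5
away 22.53 [-0.0003 -0.1984  0.1986] fx 0.1 fy 0.9 fz 0.2
```

View pics/c8.png

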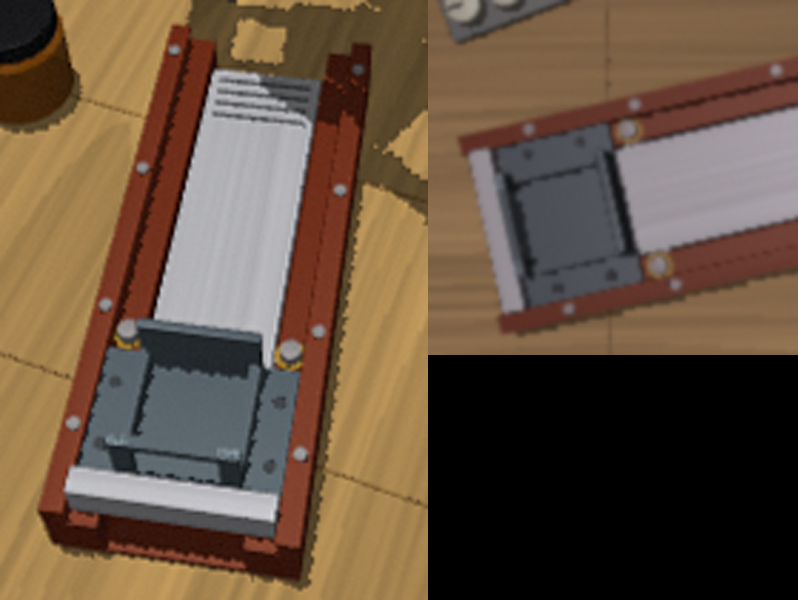

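```bash
python3 - <<'E'
from workcell import bot
from h import *
t=bot.read_camera("top"); s=bot.read_camera("side")
for a in((184,123),(213,278)): print("rear edge y",loc(ray(t,a[0]/2.96+144.5,a[1]/2.96+154.5,.036)).round(4))
for a in((108,347),(300,372)): print("side rear",loc(ray(s,a[0]/2.8533+179.5,a[1]/2.857+169.5,.036)).round(4))
for a in((128,331),(291,352)): print("side pin",loc(ray(s,a[0]/2.8533+179.5,a[1]/2.857+169.5,.037)).round(4))
i=t["pixels"][170:270,150:230]; cv2.imwrite("pics/c9.png",cv2.resize(i,(480,600),interpolation=2))
E
```

```text
rear edge y [0.0434 0.056  0.036 ]
rear edge y [-0.0438  0.0592  0.036 ]
side rear [0.0472 0.0567 0.036 ]
side rear [-0.0428  0.0567  0.036 ]
side pin [0.0397 0.0478 0.037 ]
side pin [-0.0373  0.0478  0.037 ]
```

View pics/c9.png

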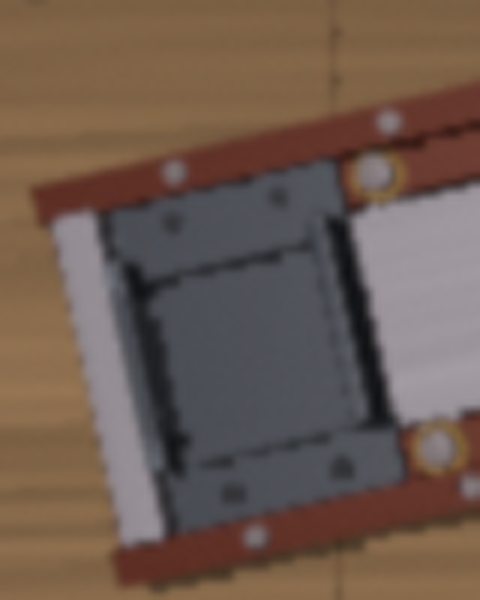

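The rear edge sits at rail y of about 57 to 58 mm (58 is home), against the stop. The pins are up behind it and the bystanders are untouched. Handing in.

```bash
python3 - <<'E'
from workcell import bot
print(bot.current_clock()); bot.job_done(); print(bot.current_clock())
E
```

```text
22.7333
the job is handed in; nothing more can be done
the job is handed in; nothing more can be done
```

The bracket is home against the end stop with the lock pins up behind it. I handed the job in at about 22.7 s of the 42 s allowed; it reports no verdict.

- **What I did:** with the fingers shut, I pressed the plate down to its hard stop behind the bracket. I then pushed the bracket over the sunken pins until the push force rose to about 18 N and motion halted at the stop. After easing back, I lifted straight up and moved clear.
- **Last checks:**
  - The bracket's rear edge measured at rail y of about 56–59 mm (57.6 mm mean) in the top view and 56.7 mm in the side view. Home is 58 mm and the tolerance is 3.5 mm.
  - Both pins looked fully up behind the bracket.
  - Contact force was near zero once clear.
  - In the last pictures the canister and the corner of the knob set looked where they started. I never measured whether they or the tilt sensor had moved, but the gripper never came into contact with them.
- **What disagreed:** the fingers met the plate about 28 mm lower in reported TCP height than the plate's 27 mm height implies. I therefore set the press depth by force and by the sight of the pins sinking, rather than by the reported height.

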